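# Start the drying fan under its push-latch cover

### The job

Start the drying fan at the switch box with the blue cover: press the front of its push-latch cover so that it pops fully open, and press the green half of the rocker switch beneath it down until it is on. Then push the cover back down and press it in so that it latches shut again, and move clear. Do it all by pushing with the fingers: grasp nothing, leave the orange-covered box alone, and leave the jars, the stamp, the cup and the tumbler standing where they are.

Things in the scene. Friction and masses are not known exactly. Their poses are not given: they have to be found in the camera images.
- switch_box: grey switch box with the BLUE cover, fixed to the bench, 170 (x) x 160 (y) x 70 mm high. Origin: centre of its underside; z up, x from its front to its hinge side (away from the robot, turned up to 0.45 rad), y to its left. Opening in the top: x from -71 to +65 mm, y from -67 to +67 mm; the deck inside lies 30 mm above the bench, the rim 70 mm
- cover (a joint): hinge of the blue cover, rad: 0 = latched shut, 1.42 = popped open, almost upright; about -0.05 = pressed in to its stop. Push-push latch: press from 0 to the stop (5 to 6 mm at the press mark, 2 to 4 N; 8 N is firmly on the stop) and let go: a spring swings it open in about 1 s. Push it from open down to the stop and let go: it rests latched at 0. Let go before the stop, it springs back to where it was
- cover_press (a point): centre of the black 26 mm press mark on the outer face of the blue cover, 113 mm from the hinge line, 17 mm from the free front edge; 70 mm above the bench when shut. Moves with the cover; z: out of the outer face, x: along it to the hinge. Cover: 130 mm from hinge to free edge, 128 wide, 6 thick; open, its outer face looks away from the robot, free edge 0.20 m above the bench
- cover_hinge (a point): middle of the cover's hinge line, at (62, 0, 67) mm in the frame of the switch box, fixed to it, with the axes of the box; the hinge line runs along its y, and it lies in the mid-plane of the cover's thickness
- rocker (a joint): rocker switch under the cover, rad: 0 = off (green half raised), 0.32 = on (green half down to its stop, red half raised). It snaps to the nearer end; the half way point is 0.16. About 2 to 4 N on the green half turns it over. A fixed black guard collar stands round it: inside 56 mm along the box's x by 96 mm along its y, centred on the rocker, top 48 mm above the bench; press between its walls
- rocker_green (a point): point on the top face of the green half, 20 mm from the rocker's axis; moves with it, 51 mm above the bench when off, 45 mm when on; axes as the box's when off. The rocker is 60 mm long along the box's y, 34 mm wide along its x, its axis along the box's x at (-33, 0, 40) mm in the box frame; green half at the right (-y), red half at the left (+y)
- other_switch_box: second grey switch box of the same make and size, with an ORANGE cover, fixed to the bench; not to be used. Origin and axes as for switch_box
- other_cover (a joint): hinge of the orange cover, rad: 0 = latched shut (it must stay so); values as for the blue cover
- glaze_jar: blue-labelled underglaze jar with black screw lid, 58 mm across, 73 mm high; loose bystander; origin: centre of its underside
- wood_stamp: small turned wooden stamp, 27 mm across, 61 mm high; loose bystander; origin: centre of its underside
- enamel_cup: white enamel cup with blue rim, 72 mm across, 64 mm high; loose bystander; origin: centre of its underside
- red_jar: red-labelled underglaze jar with black screw lid, 58 mm across, 73 mm high; loose bystander; origin: centre of its underside
- clay_tumbler: grey-brown clay tumbler, 67 mm across, 89 mm high, standing alone at the near left corner of the tray of tumblers; loose bystander; origin: centre of its underside

How it is judged:
By the outcome, as a careful person would: the job done as asked, in the order asked, and still so for the second after the job is handed in, with the robot touching nothing.
It also fails if it takes over 58 s, if anything falls off the work surface, if the arm or the gripper's body presses on something with over 40 N, if the wrist force passes 120 N, or if a joint passes its speed limit or range.

### The arm

A 6-joint arm with a two-finger parallel gripper is mounted at the origin on a cart in front of the work surface, level with it; the furniture and walls round the work are solid. World frame = base frame: x ahead of the robot, y to its left, z up, the work surface at z = 0. Lengths are in m, angles in degrees, forces in N, time in s.
With the tool pointing down it reaches from about 0.3 to 0.75 m from the base axis. Payload 8.5 kg.
Tool frame: the origin (TCP) lies midway between the tips of the shut fingers; the grasp point (between the pads) lies 19 mm behind it; y points along the fingers, z is the direction in which the jaws open and shut, and the axes are right-handed (so a half turn about y gives the same grasp; the last joint's range is limited). The gripper opens to 85 mm and grips with 20 to 120 N. Pads are 22 mm wide; open, the fingers measure 114 mm over their backs; the gripper's body (76 mm by 85 mm) begins 54 mm behind the grasp point. The pads swing forward as they close: fully open they stand 13 mm farther back than shut.
Start: joints at [61.289, 21.807, 74.336, -0, 83.858, -12.336], TCP at [0.155, 0.528, 0.231] pointing down, gripper open.
Joint ranges: [-178.18, 178.18], [-50.72, 133.34], [12.68, 142.11], [-81.47, 261.47], [9.98, 163.14], [-165.26, 165.26]. Speed limits (degrees/s): [136.94, 136.94, 180, 180, 180, 180].

### API

Orientations are given as a 3x3 rotation matrix whose columns are the frame's x, y, z axes.
In Python, from rig import status, imaging, job gives the robot as it stands. The module is installed in compiled form; this text tells all that it offers.
- The arm moves only by the tool jog_arm, never from a script. Its argument "rows" is a list of rows, each an object of numbers: "hand": the opening, from 0 (shut) to 1 (fully open); "dx", "dy", "dz": the shift along the tool's x, y, z in cm; "ax", "ay", "az": the turn, a rotation vector about the tool's x, y, z in degrees. In form: [{"hand": .., "dx": .., "dy": .., "dz": .., "ax": .., "ay": .., "az": ..}, ...]. A call has exactly 5 rows; each row shifts and turns the commanded pose from where the row before left it, along the tool's axes as they then stand; what a row does not reach is not made up. A row lasts 1/12 s, in which the tool goes at most 41.7 mm and 7.16 degrees, less where a joint would pass 70% of its speed; a pose out of reach is approached as far as the arm can. A call is refused whole if a number of a shift passes 4.17 or a number of a turn 7.16, either way. A call with a gripper value outside its range is refused whole. The fingers move at their own pace and stop on an object; "newtons" is the grip in N (left out, the last holds). Time passes only in rows, so rows that do not move let the fingers close, or fill a call up. It gives the time, the measured TCP pose, the force and the opening at its end, in the units of the state.
- status.observe(): the state, without advancing time (a new reading comes with each control period).
- imaging.get_image(name): name is "scene" or "top" or "wrist"; returns the picture (420x560x3 uint8, red, green, blue); there is no depth.
- imaging.camera_model(name): a dict with "K" (3x3 intrinsics, pixels), "position" and "rotation" of the camera in the world; the wrist camera has in their place "tool_from_camera" (4x4, takes a point from camera to tool coordinates, whose origin is the TCP and whose axes are the tool frame's). Camera axes: x right, y down, z forward; pixel columns grow to the right and rows downward; lengths in m; the calibration is good to about 2 mm. A picture is of the moment at which its call begins: read the wrist's pose just before it. camera_model takes no time and is no camera call.
- job.close_job(): hands the job in, once; it reports no verdict.
The state is a dict: "time_s": time; "q": joint angles; "qvel": joint speeds; "joint_efforts": joint torques, N m; "position": TCP position; "tool_rot": TCP orientation; "ft_force": force on the tool from outside, world axes, zero at the start; "wrist_torque": the same for the moment, N m; "grip_width": finger opening in m.
Only numpy, scipy, OpenCV 4.12 (cv2) and the standard library are available. Lean on these libraries where they do the work, as an engineer would, in place of code of your own. Each camera call takes 0.05 s, during which the arm holds its last target.

## Working session

There is one attempt and no reset: what is moved stays moved. The work goes in short steps, Python scripts to look and compute and a tool call to move; the robot and the scene stay as the last step left them, time stands still between calls to the robot, and variables do not carry over. Pictures are saved under pics/ and viewed, and the job is handed in when it is done.

Besides the shell and the picture viewer there is one more tool, called after "Emit:" as name([rows], argument=value, ...), one row to a line, values as JSON. jog_arm: Moves the arm, as the interface text tells. Its arguments: {"type":"object","properties":{"rows":{"type":"array"},"newtons":{"type":"number"}},"required":["rows"]}

```bash
mkdir -p pics; python3 - <<'E'
from rig import status, imaging, job
import cv2,numpy as np
s=status.observe();print(s)
for n in("scene","top","wrist"):
    im=imaging.get_image(n);cv2.imwrite(f"pics/{n}0.png",im[:,:,::-1]);print(n,imaging.camera_model(n))
E
```

```text
{'time_s': 0.0, 'q': array([ 6.12892860e+01,  2.18422368e+01,  7.43858826e+01, -3.16183059e-04,
        8.38579432e+01, -1.23375418e+01]), 'qvel': array([-0.08094541,  0.00485388, -0.004599  , -0.07359391,  0.1237427 ,
        0.02530812]), 'joint_efforts': array([-4.07350910e-05, -4.48459232e+01, -2.31280392e+01, -2.46772970e-04,
        4.68905579e-03, -7.02468228e-06]), 'position': array([0.15491415, 0.52742217, 0.23069345]), 'tool_rot': array([[ 9.59446126e-01, -7.16766108e-04,  2.81891146e-01],
       [-2.81891880e-01, -1.32004061e-03,  9.59445270e-01],
       [-3.15590091e-04, -9.99998872e-01, -1.46855840e-03]]), 'ft_force': array([ 0.14304007, -1.03509921, -0.45785504]), 'wrist_torque': array([-0.04625544,  0.0119493 , -0.02701106]), 'grip_width': 0.08488712478582175}
scene {'K': array([[470.00278836,   0.        , 280.15109391],
       [  0.        , 470.00278836, 211.75799906],
       [  0.        ,   0.        ,   1.        ]]), 'position': array([-0.20273308, -0.53853117,  0.94651834]), 'rotation': array([[ 0.57062291, -0.59953979,  0.56119653],
       [-0.82101173, -0.401
[... 282 characters left out ...]
1.28920549]), 'rotation': array([[ 0.02080792, -0.99435509,  0.10404322],
       [-0.99939913, -0.02357233, -0.02541114],
       [ 0.02772023, -0.10345195, -0.9942481 ]])}
wrist {'K': array([[290.46126629,   0.        , 279.64619338],
       [  0.        , 290.46126629, 214.31878003],
       [  0.        ,   0.        ,   1.        ]]), 'tool_from_camera': array([[ 7.67532811e-04,  9.52187122e-01,  3.05514478e-01,
        -7.66524613e-02],
       [-4.61282341e-04, -3.05514198e-01,  9.52187409e-01,
        -1.43217163e-01],
       [ 9.99999599e-01, -8.71763512e-04,  2.04734933e-04,
         2.58548448e-04],
       [ 0.00000000e+00,  0.00000000e+00,  0.00000000e+00,
         1.00000000e+00]])}
```

View pics/scene0.png

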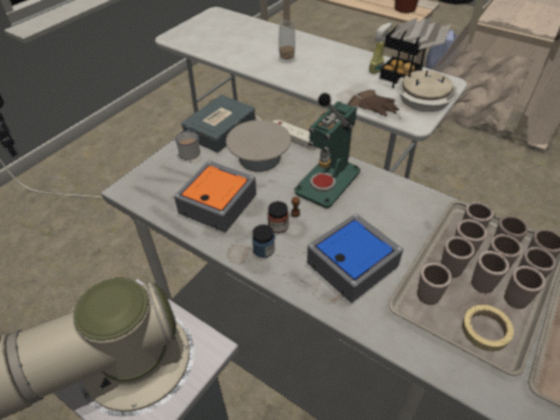

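View pics/top0.png

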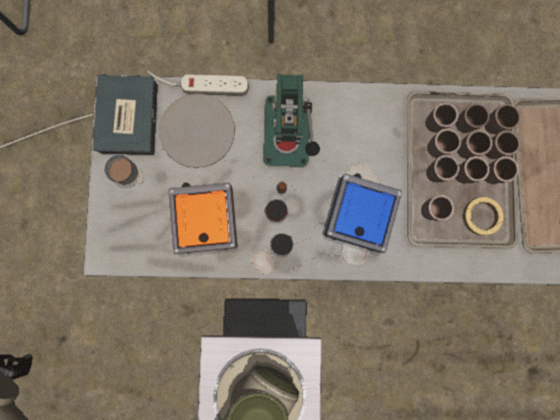

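```bash
python3 - <<'E'
import cv2
a=cv2.imread("pics/top0.png");cv2.imwrite("pics/top0c.png",cv2.resize(a[60:260,280:480],None,fx=3,fy=3,interpolation=cv2.INTER_CUBIC))
a=cv2.imread("pics/scene0.png");cv2.imwrite("pics/scene0c.png",cv2.resize(a[160:360,230:490],None,fx=3,fy=3,interpolation=cv2.INTER_CUBIC))
E
```

```text
(no output)
```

View crops.

View pics/top0c.png

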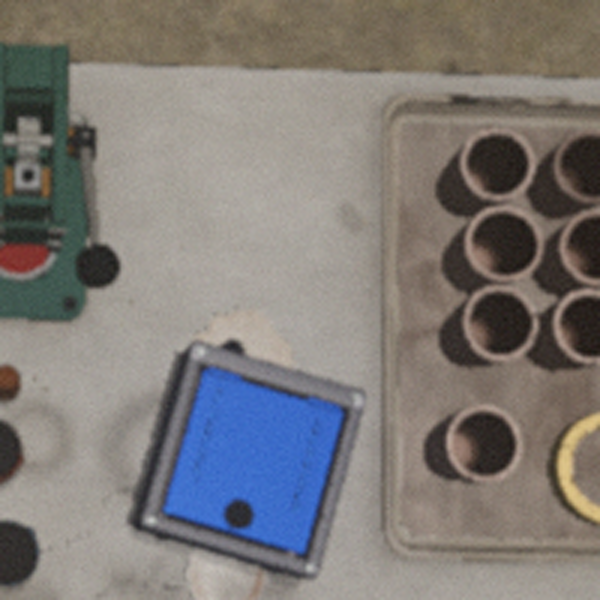

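View pics/scene0c.png

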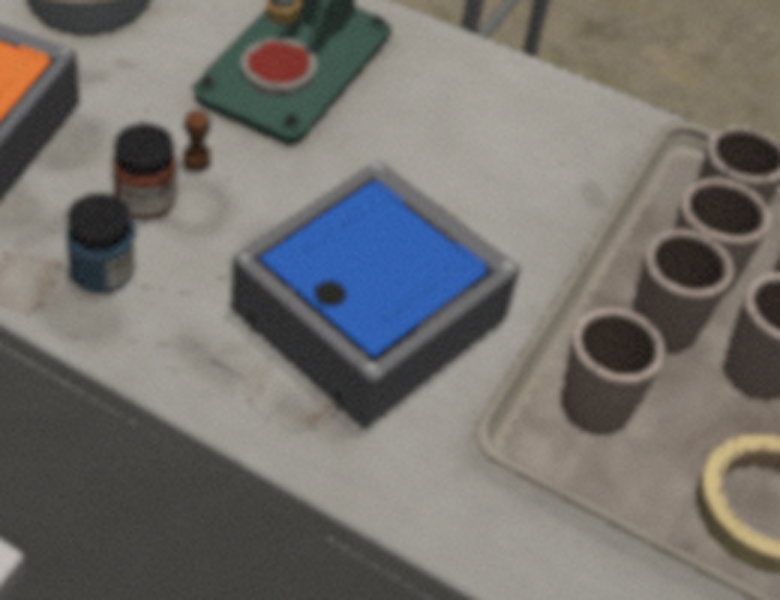

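```bash
cat > h.py <<'E'
import numpy as np
from rig import status, imaging, job
from scipy.optimize import least_squares
C={n:imaging.camera_model(n) for n in("scene","top")}
def proj(n,P,M=None):
    M=M or C[n]
    p=(np.atleast_2d(P)-M["position"])@M["rotation"]
    p=p@M["K"].T
    return p[:,:2]/p[:,2:]
def tri(obs):  # {name:(u,v)}
    f=lambda P:np.concatenate([proj(n,P)[0]-uv for n,uv in obs.items()])
    r=least_squares(f,[.4,-.1,.05]);return r.x,r.fun
def Rz(a):return np.array([[np.cos(a),-np.sin(a),0],[np.sin(a),np.cos(a),0],[0,0,1.]])
E
python3 - <<'E'
from h import *
# FL FR BR BL
L=np.array([[-85,80,0],[-85,-80,0],[85,-80,0],[85,80,0]])/1000
top=np.array([[135,522],[310,577],[365,393],[193,345]])/3+[280,60]
sc=np.array([[237,263],[372,372],[517,268],[377,165]])/3+[230,160]
def f(p,full=0):
    P=L@Rz(p[2]).T+[p[0],p[1],p[3]]
    return np.concatenate([(proj("top",P)-top).ravel(),(proj("scene",P)-sc).ravel()])
r=least_squares(f,[.4,-.1,0,.07]);print(r.x,np.round(r.fun,1))
pm,res=tri({"top":np.array([239,514])/3+[280,60],"scene":np.array([331,293])/3+[230,160]})
print("mark",pm,res,(pm-[r.x[0],r.x[1],0])@Rz(r.x[2]))
for n,o in {"glaze":{"top":(281.5,243),"scene":(263,232)},"red":{"top":(276,210),"scene":(278,209)},"stamp":{"top":(282,187),"scene":(295.5,200)},"tumbler":{"top":(280+485/3,60+443/3),"scene":(230+618/3,160+342/3)}}.items():
    print(n,tri(o))
E
```

```text
[ 0.48366161 -0.26107298 -0.27516191  0.06508701] [ 0.2  0.4  1.   0.2  0.1 -0.8 -0.9 -2.6 -2.7 -1.6 -0.2  4.1  1.4  0.6
 -0.1 -1.8]
mark [ 0.43327722 -0.24938691  0.0723224 ] [ 0.02996737 -0.02207802 -0.03341333  0.00549093] [-0.05166413 -0.00244312  0.0723224 ]
glaze (array([ 0.39914273, -0.04859652,  0.06856165]), array([ 0.05626033, -0.04649217, -0.07038489,  0.00764826]))
red (array([ 0.4844631 , -0.03327958,  0.06877023]), array([ 0.34705344, -0.27907822, -0.44526362,  0.05428787]))
stamp (array([ 0.54599325, -0.04751019,  0.0589063 ]), array([ 0.26931283, -0.21015422, -0.34595055,  0.04722456]))
tumbler (array([ 0.49684498, -0.45511214,  0.09341737]), array([-0.33538631,  0.21400402,  0.33361941, -0.07779592]))
```

```bash
python3 - <<'E'
import cv2
a=cv2.imread("pics/top0.png");cv2.imwrite("pics/top0d.png",cv2.resize(a[170:256,318:408],None,fx=6.6,fy=6.6,interpolation=cv2.INTER_CUBIC))
a=cv2.imread("pics/scene0.png");cv2.imwrite("pics/scene0d.png",cv2.resize(a[210:305,302:410],None,fx=6,fy=6,interpolation=cv2.INTER_CUBIC))
E
```

```text
(no output)
```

View pics/top0d.png

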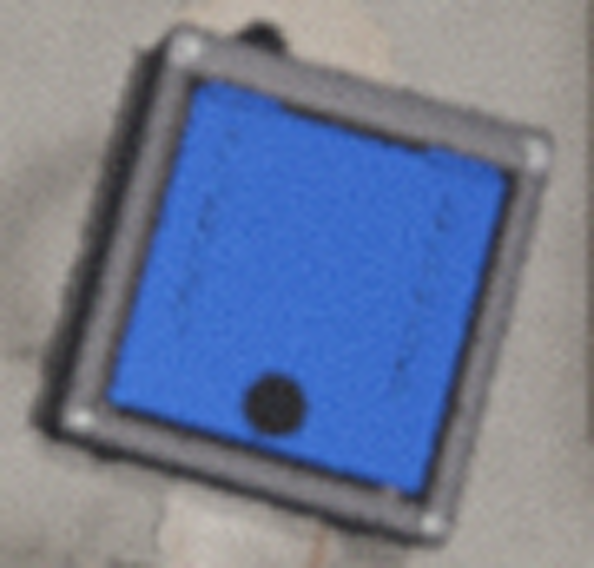

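View pics/scene0d.png

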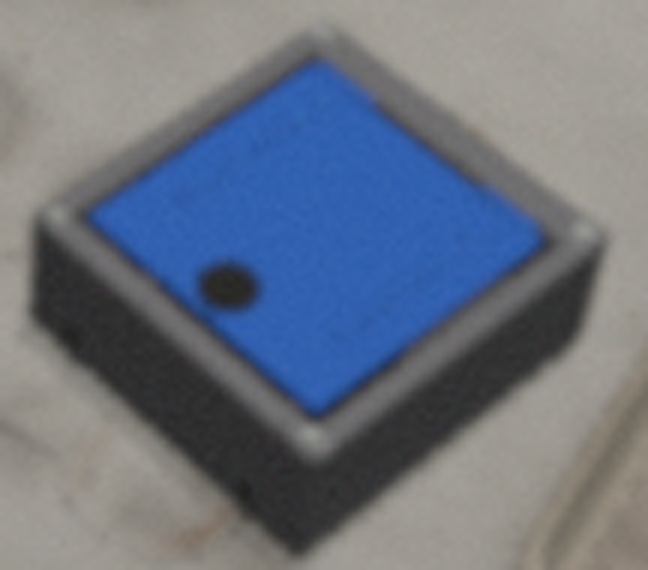

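```bash
python3 - <<'E'
from h import *
L=np.array([[-85,80,0],[-85,-80,0],[85,-80,0],[85,80,0]])/1000
top=np.array([[65,432],[445,543],[553,130],[168,28]])/6.6+[318,170]-.45
sc=np.array([[42,212],[313,455],[604,235],[322,22]])/6+[302,210]-.45
mt=np.array([[274,404]])/6.6+[318,170]-.45; ms=np.array([[229,285]])/6+[302,210]-.45
for fz in(0,1):
  def f(p):
    z=.07 if fz else p[3]
    P=L@Rz(p[2]).T+[p[0],p[1],z]
    m=np.array([-.051,0,0])@Rz(p[2]).T+[p[0],p[1],z]
    return np.concatenate([(proj("top",P)-top).ravel(),(proj("scene",P)-sc).ravel(),(proj("top",m)-mt).ravel()*2,(proj("scene",m)-ms).ravel()*2])
  r=least_squares(f,[.4,-.1,0,.07]);print(r.x,np.round(r.fun,1))
E
```

```text
[ 0.48376994 -0.26081449 -0.26223738  0.07049517] [-1.8 -0.2  0.3  0.4  0.6  0.2  0.1 -1.5 -2.3  0.2  0.9  1.3  1.8 -0.8
 -0.1 -1.6 -0.4  0.2  0.2  0.9]
[ 0.48393634 -0.26079148 -0.26225727  0.07      ] [-1.8 -0.3  0.2  0.4  0.5  0.2  0.1 -1.6 -2.3  0.2  0.9  1.4  1.8 -0.7
 -0.1 -1.5 -0.5  0.1  0.3  1. ]
```

```bash
cat >> h.py <<'E'
BX=np.array([.4838,-.2608,0]);YAW=-.262
def rep():
    s=status.observe()
    p=(s["position"]-BX)@Rz(YAW); T=s["tool_rot"]
    R=Rz(YAW).T@T
    print("t",round(s["time_s"],2),"box mm",np.round(p*1000,1),"toolyaw rel deg",round(np.degrees(np.arctan2(R[1,0],R[0,0])),2),"tilt",np.round(R[2,[0,2]],3),"F",np.round(s["ft_force"],1),"w",round(s["grip_width"],4))
    return s
def snap(n,name,crop=None,f=1):
    import cv2
    im=imaging.get_image(n)[:,:,::-1]
    cv2.imwrite(f"pics/{name}_full.png",im)
    if crop: im=im[crop[1]:crop[3],crop[0]:crop[2]]
    cv2.imwrite(f"pics/{name}.png",cv2.resize(im,None,fx=f,fy=f,interpolation=cv2.INTER_CUBIC))
E
python3 -c "from h import *;rep()"
```

```text
t 0.15 box mm [-521.8  676.2  230.9] toolyaw rel deg -1.36 tilt [-0.    -0.001] F [ 0.5 -0.1 -0. ] w 0.0854
```

Emit:
jog_arm([
  {"hand": 0,"dx": 3.5,"dy": 0,"dz": -2,"ay": -1.4},
  {"hand": 0,"dx": 3.5,"dz": -2},
  {"hand": 0,"dx": 3.5,"dz": -2},
  {"hand": 0,"dx": 3,"dz": -2.8},
  {"hand": 0,"dx": 3,"dz": -2.8},
], newtons=30)

```text
invalid input at $.rows[0]: expected keys hand, dx, dy, dz, ax, ay, az
```

Emit:
jog_arm([
  {"hand": 0,"dx": 3.5,"dy": 0,"dz": -2,"ax": 0,"ay": -1.4,"az": 0},
  {"hand": 0,"dx": 3.5,"dy": 0,"dz": -2,"ax": 0,"ay": 0,"az": 0},
  {"hand": 0,"dx": 3.5,"dy": 0,"dz": -2,"ax": 0,"ay": 0,"az": 0},
  {"hand": 0,"dx": 3,"dy": 0,"dz": -2.8,"ax": 0,"ay": 0,"az": 0},
  {"hand": 0,"dx": 3,"dy": 0,"dz": -2.8,"ax": 0,"ay": 0,"az": 0},
], newtons=30)

```text
time_s: 0.57
position: [0.2845, 0.3707, 0.231]
tool_rot: [[0.966, -0.0, 0.258], [-0.258, -0.0, 0.966], [-0.0, -1.0, -0.0]]
ft_force: [1.2, 0.2, 0.3]
grip_width: 0.0256
```

```bash
python3 -c "from h import *;s=rep();print(s['position'],s['q'])"
```

```text
t 0.57 box mm [-356.   558.3  231. ] toolyaw rel deg 0.06 tilt [-0. -0.] F [1.2 0.2 0.3] w 0.0256
[0.28453473 0.37069345 0.231016  ] [ 3.79302043e+01  1.35187396e+01  8.67354825e+01 -3.52515677e-03
  7.97725257e+01 -3.71131316e+01]
```

Emit:
jog_arm([
  {"hand": 0,"dx": 1,"dy": 0,"dz": -4,"ax": 0,"ay": 0,"az": 0},
  {"hand": 0,"dx": 1,"dy": 0,"dz": -4,"ax": 0,"ay": 0,"az": 0},
  {"hand": 0,"dx": 1,"dy": 0,"dz": -4,"ax": 0,"ay": 0,"az": 0},
  {"hand": 0,"dx": 2,"dy": 0,"dz": -3.6,"ax": 0,"ay": 0,"az": 0},
  {"hand": 0,"dx": 2,"dy": 0,"dz": -3.6,"ax": 0,"ay": 0,"az": 0},
])

```text
time_s: 0.98
position: [0.301, 0.1671, 0.2314]
tool_rot: [[0.966, 0.0, 0.257], [-0.257, 0.0, 0.966], [0.0, -1.0, 0.0]]
ft_force: [2.1, 0.7, -0.1]
grip_width: 0.0003
```

Emit:
jog_arm([
  {"hand": 0,"dx": 2,"dy": 0,"dz": -3.6,"ax": 0,"ay": 0,"az": 0},
  {"hand": 0,"dx": 2,"dy": 0,"dz": -3.6,"ax": 0,"ay": 0,"az": 0},
  {"hand": 0,"dx": 2,"dy": 0,"dz": -3.6,"ax": 0,"ay": 0,"az": 0},
  {"hand": 0,"dx": 2,"dy": 0,"dz": -3.6,"ax": 0,"ay": 0,"az": 0},
  {"hand": 0,"dx": 2,"dy": 0,"dz": -3.6,"ax": 0,"ay": 0,"az": 0},
])

```text
time_s: 1.4
position: [0.3516, -0.0331, 0.2315]
tool_rot: [[0.966, 0.001, 0.259], [-0.259, -0.0, 0.966], [0.001, -1.0, 0.0]]
ft_force: [1.6, 0.5, -0.3]
grip_width: -0.0001
```

Emit:
jog_arm([
  {"hand": 0,"dx": 2,"dy": 0.5,"dz": -3.6,"ax": 0,"ay": 0,"az": 0},
  {"hand": 0,"dx": 2,"dy": 1,"dz": -3.6,"ax": 0,"ay": 0,"az": 0},
  {"hand": 0,"dx": 2,"dy": 2,"dz": -3.6,"ax": 0,"ay": 0,"az": 0},
  {"hand": 0,"dx": 2,"dy": 2,"dz": -3,"ax": 0,"ay": 0,"az": 0},
  {"hand": 0,"dx": 0,"dy": 2,"dz": -1,"ax": 0,"ay": 0,"az": 0},
])

```text
time_s: 1.82
position: [0.3914, -0.1951, 0.1573]
tool_rot: [[0.965, 0.002, 0.261], [-0.261, -0.002, 0.965], [0.002, -1.0, -0.002]]
ft_force: [0.1, -0.1, -0.9]
grip_width: 0.0002
```

```bash
python3 -c "
from h import *;s=rep();print(s['position'],s['q']);snap('wrist','w1');snap('top','t1',(290,140,440,260),5);snap('scene','s1',(270,160,430,320),4)"
```

```text
t 1.82 box mm [-106.2   39.5  157.3] toolyaw rel deg -0.13 tilt [ 0.002 -0.002] F [ 0.1 -0.1 -0.9] w 0.0002
[ 0.39142565 -0.19511549  0.15732335] [-4.20661536e+01  1.50629342e+01  9.83524198e+01 -2.37112709e-02
  6.64183173e+01 -1.16911800e+02]
```

View pics/w1.png

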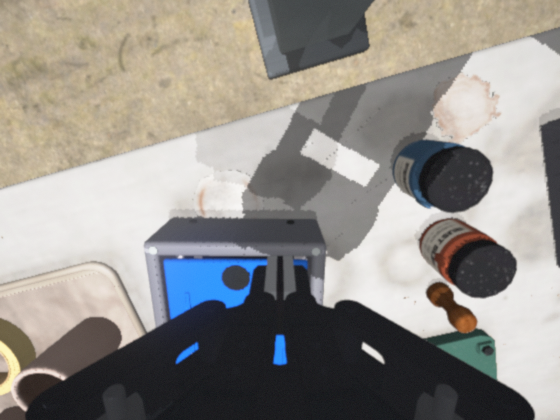

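View pics/t1.png

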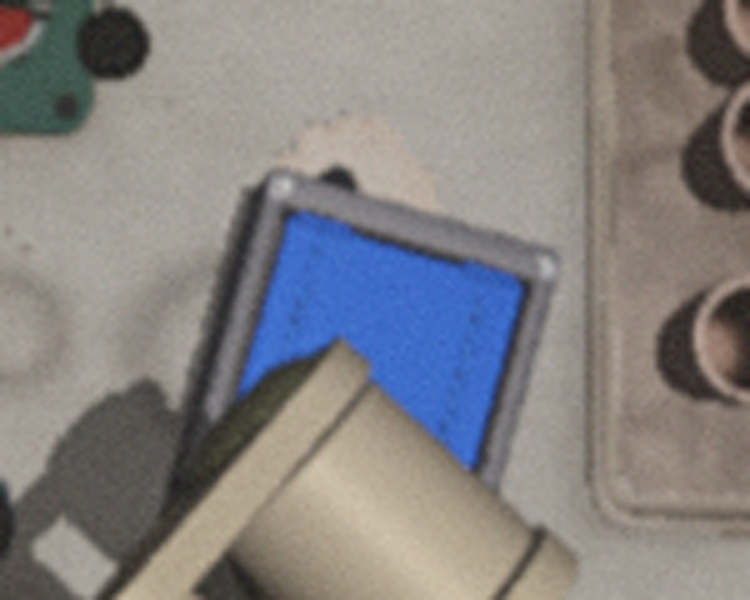

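```bash
python3 - <<'E'
from h import *
# wrist picture projection of box rim/mark prediction at snapshot
s=status.observe();M=imaging.camera_model("wrist");T=M["tool_from_camera"]
R=s["tool_rot"]@T[:3,:3];p=s["position"]+s["tool_rot"]@T[:3,3]
W={"K":M["K"],"position":p,"rotation":R}
for n,l in {"mark":(-51,0,70),"FL":(-85,80,70),"FR":(-85,-80,70),"BR":(85,-80,70),"BL":(85,80,70),"cFL":(-68,64,70),"cFR":(-68,-64,70),"tcp":None}.items():
    P=s["position"] if l is None else Rz(YAW)@(np.array(l)/1000)+BX
    print(n,proj("wrist",P,W)[0].round(1))
E
```

```text
mark [230.7 279.9]
FL [321.4 244.8]
FR [135.8 245.2]
BR [160.6 395.9]
BL [314.6 395.4]
cFL [302.4 262.6]
cFR [156.9 263. ]
tcp [279.2 267.4]
```

Emit:
jog_arm([
  {"hand": 0,"dx": 2.7,"dy": 1.5,"dz": -1.9,"ax": 0,"ay": 0,"az": 0},
  {"hand": 0,"dx": 2.7,"dy": 2.5,"dz": -1.8,"ax": 0,"ay": 0,"az": 0},
  {"hand": 0,"dx": 0,"dy": 2.5,"dz": 0,"ax": 0,"ay": 0,"az": 0},
  {"hand": 0,"dx": 0,"dy": 1,"dz": 0,"ax": 0,"ay": 0,"az": 0},
  {"hand": 0,"dx": 0,"dy": 0,"dz": 0,"ax": 0,"ay": 0,"az": 0},
])

```text
time_s: 2.38
position: [0.4322, -0.2385, 0.0825]
tool_rot: [[0.966, -0.002, 0.257], [-0.257, 0.002, 0.966], [-0.003, -1.0, 0.002]]
ft_force: [-0.4, 1.3, -0.1]
grip_width: 0.0002
```

```bash
sed -i 's/^BX=.*;/BX=np.array([.4833,-.2586,0]);/' h.py; python3 -c "
from h import *;s=rep();snap('wrist','w2',(140,180,420,390),2.8)"
```

```text
t 2.38 box mm [-54.6   6.2  82.5] toolyaw rel deg 0.11 tilt [-0.003  0.002] F [-0.4  1.3 -0.1] w 0.0002
```

View pics/w2.png

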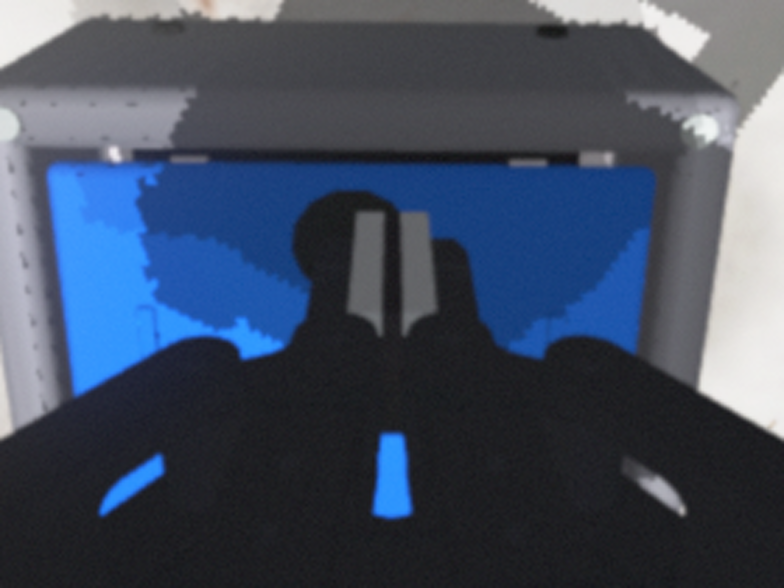

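Emit:
jog_arm([
  {"hand": 0,"dx": 0.3,"dy": 0,"dz": -0.9,"ax": 0,"ay": 0,"az": 0},
  {"hand": 0,"dx": 0,"dy": 0.4,"dz": 0,"ax": 0,"ay": 0,"az": 0},
  {"hand": 0,"dx": 0,"dy": 0.4,"dz": 0,"ax": 0,"ay": 0,"az": 0},
  {"hand": 0,"dx": 0,"dy": 0.3,"dz": 0,"ax": 0,"ay": 0,"az": 0},
  {"hand": 0,"dx": 0,"dy": 0.2,"dz": 0,"ax": 0,"ay": 0,"az": 0},
])

```text
time_s: 2.85
position: [0.4329, -0.2494, 0.0702]
tool_rot: [[0.966, 0.0, 0.258], [-0.258, 0.0, 0.966], [0.0, -1.0, 0.0]]
ft_force: [0.0, -0.2, 1.0]
grip_width: 0.0
```

```bash
sed -i 's/^BX=.*;/BX=np.array([.4825,-.2615,0]);/' h.py; python3 -c "
from h import *;s=rep()"
```

```text
t 2.85 box mm [-51.   -1.2  70.2] toolyaw rel deg 0.03 tilt [0. 0.] F [ 0.  -0.2  1. ] w 0.0
```

Emit:
jog_arm([
  {"hand": 0,"dx": 0,"dy": 0.2,"dz": 0,"ax": 0,"ay": 0,"az": 0},
  {"hand": 0,"dx": 0,"dy": 0.2,"dz": 0,"ax": 0,"ay": 0,"az": 0},
  {"hand": 0,"dx": 0,"dy": 0.1,"dz": 0,"ax": 0,"ay": 0,"az": 0},
  {"hand": 0,"dx": 0,"dy": 0.1,"dz": 0,"ax": 0,"ay": 0,"az": 0},
  {"hand": 0,"dx": 0,"dy": 0,"dz": 0,"ax": 0,"ay": 0,"az": 0},
])

```text
time_s: 3.27
position: [0.433, -0.2495, 0.0642]
tool_rot: [[0.966, -0.0, 0.258], [-0.258, 0.0, 0.966], [-0.0, -1.0, 0.0]]
ft_force: [-1.0, 1.2, 1.6]
grip_width: -0.0002
```

Emit:
jog_arm([
  {"hand": 0,"dx": 0,"dy": 0.05,"dz": 0,"ax": 0,"ay": 0,"az": 0},
  {"hand": 0,"dx": 0,"dy": 0.05,"dz": 0,"ax": 0,"ay": 0,"az": 0},
  {"hand": 0,"dx": 0,"dy": 0.05,"dz": 0,"ax": 0,"ay": 0,"az": 0},
  {"hand": 0,"dx": 0,"dy": 0,"dz": 0,"ax": 0,"ay": 0,"az": 0},
  {"hand": 0,"dx": 0,"dy": 0,"dz": 0,"ax": 0,"ay": 0,"az": 0},
])

```text
time_s: 3.68
position: [0.433, -0.2495, 0.0633]
tool_rot: [[0.966, 0.0, 0.258], [-0.258, -0.0, 0.966], [0.0, -1.0, -0.0]]
ft_force: [-2.4, 1.9, 8.7]
grip_width: 0.0001
```

Emit:
jog_arm([
  {"hand": 0,"dx": -0.4,"dy": -2.5,"dz": 0,"ax": 0,"ay": 0,"az": 0},
  {"hand": 0,"dx": -4,"dy": -1,"dz": 0,"ax": 0,"ay": 0,"az": 0},
  {"hand": 0,"dx": -4,"dy": -1,"dz": 0,"ax": 0,"ay": 0,"az": 0},
  {"hand": 0,"dx": 0,"dy": 0,"dz": 0,"ax": 0,"ay": 0,"az": 0},
  {"hand": 0,"dx": 0,"dy": 0,"dz": 0,"ax": 0,"ay": 0,"az": 0},
])

```text
time_s: 4.1
position: [0.3511, -0.2277, 0.1084]
tool_rot: [[0.966, 0.001, 0.26], [-0.26, -0.001, 0.966], [0.001, -1.0, -0.001]]
ft_force: [0.5, -0.5, 0.6]
grip_width: -0.0001
```

Emit:
jog_arm([
  {"hand": 0,"dx": 0,"dy": 0,"dz": 0,"ax": 0,"ay": 0,"az": 0},
  {"hand": 0,"dx": 0,"dy": 0,"dz": 0,"ax": 0,"ay": 0,"az": 0},
  {"hand": 0,"dx": 0,"dy": 0,"dz": 0,"ax": 0,"ay": 0,"az": 0},
  {"hand": 0,"dx": 0,"dy": 0,"dz": 0,"ax": 0,"ay": 0,"az": 0},
  {"hand": 0,"dx": 0,"dy": 0,"dz": 0,"ax": 0,"ay": 0,"az": 0},
])

```text
time_s: 4.52
position: [0.3522, -0.2279, 0.1075]
tool_rot: [[0.966, -0.0, 0.258], [-0.258, 0.0, 0.966], [-0.0, -1.0, 0.0]]
ft_force: [0.3, 0.9, -0.3]
grip_width: 0.0002
```

Emit:
jog_arm([
  {"hand": 0,"dx": 0,"dy": 0,"dz": 0,"ax": 0,"ay": 0,"az": 0},
  {"hand": 0,"dx": 0,"dy": 0,"dz": 0,"ax": 0,"ay": 0,"az": 0},
  {"hand": 0,"dx": 0,"dy": 0,"dz": 0,"ax": 0,"ay": 0,"az": 0},
  {"hand": 0,"dx": 0,"dy": 0,"dz": 0,"ax": 0,"ay": 0,"az": 0},
  {"hand": 0,"dx": 0,"dy": 0,"dz": 0,"ax": 0,"ay": 0,"az": 0},
])

```text
time_s: 4.93
position: [0.3519, -0.2279, 0.1078]
tool_rot: [[0.966, 0.0, 0.258], [-0.258, -0.0, 0.966], [0.0, -1.0, -0.0]]
ft_force: [-0.0, 0.0, -0.5]
grip_width: 0.0004
```

```bash
python3 -c "
from h import *;s=rep();snap('wrist','w3');snap('scene','s3',(270,160,430,310),4)"
```

```text
t 4.93 box mm [-134.9   -1.4  107.8] toolyaw rel deg 0.03 tilt [ 0. -0.] F [-0.   0.  -0.5] w 0.0004
```

View pics/w3.png

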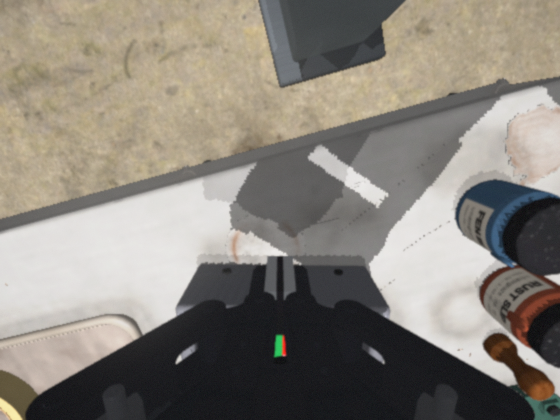

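View pics/s3.png

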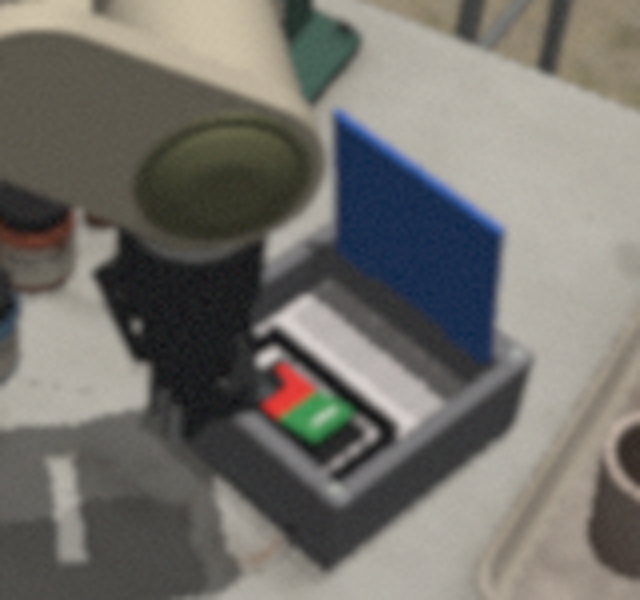

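Emit:
jog_arm([
  {"hand": 0,"dx": 3.4,"dy": 0,"dz": -1,"ax": 0,"ay": 0,"az": 0},
  {"hand": 0,"dx": 3.4,"dy": 0,"dz": -1,"ax": 0,"ay": 0,"az": 0},
  {"hand": 0,"dx": 3.4,"dy": 0.7,"dz": -0.6,"ax": 0,"ay": 0,"az": 0},
  {"hand": 0,"dx": 0,"dy": 2,"dz": 0,"ax": 0,"ay": 0,"az": 0},
  {"hand": 0,"dx": 0,"dy": 1.5,"dz": 0,"ax": 0,"ay": 0,"az": 0},
])

```text
time_s: 5.45
position: [0.4449, -0.28, 0.0646]
tool_rot: [[0.966, 0.001, 0.258], [-0.258, -0.001, 0.966], [0.001, -1.0, -0.0]]
ft_force: [-0.3, 1.7, -1.0]
grip_width: -0.0001
```

```bash
python3 -c "
from h import *;s=rep();snap('wrist','w4',(140,180,420,390),2.8);snap('scene','s4',(270,160,430,310),4)"
```

```text
t 5.45 box mm [-31.5 -27.6  64.6] toolyaw rel deg 0.07 tilt [ 0.001 -0.   ] F [-0.3  1.7 -1. ] w -0.0001
```

View pics/w4.png

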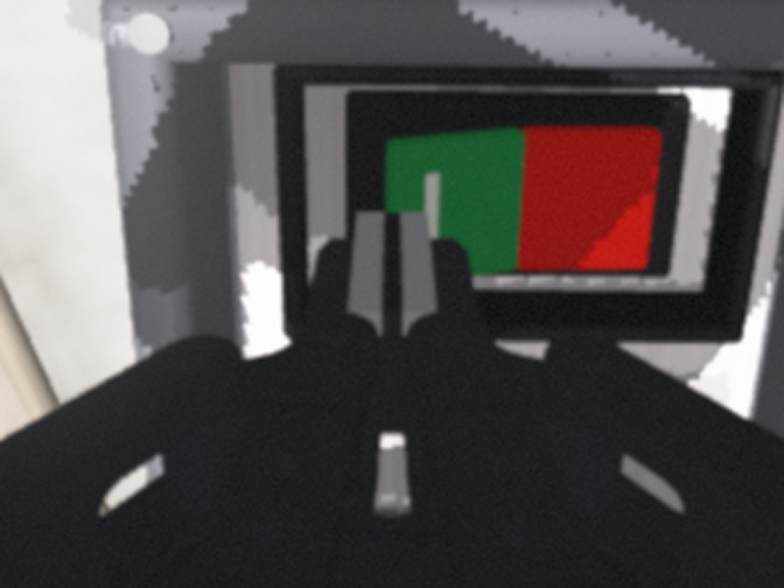

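View pics/s4.png

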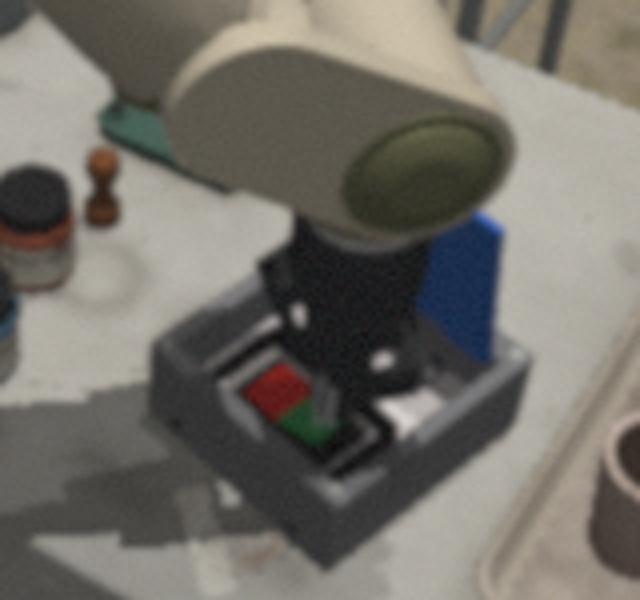

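Emit:
jog_arm([
  {"hand": 0,"dx": -0.2,"dy": 0.3,"dz": 0.45,"ax": 0,"ay": 0,"az": 0},
  {"hand": 0,"dx": 0,"dy": 0.5,"dz": 0,"ax": 0,"ay": 0,"az": 0},
  {"hand": 0,"dx": 0,"dy": 0.4,"dz": 0,"ax": 0,"ay": 0,"az": 0},
  {"hand": 0,"dx": 0,"dy": 0.3,"dz": 0,"ax": 0,"ay": 0,"az": 0},
  {"hand": 0,"dx": 0,"dy": 0.2,"dz": 0,"ax": 0,"ay": 0,"az": 0},
])

```text
time_s: 5.97
position: [0.443, -0.2749, 0.049]
tool_rot: [[0.966, 0.001, 0.258], [-0.258, -0.001, 0.966], [0.001, -1.0, -0.001]]
ft_force: [-0.5, -1.2, 1.1]
grip_width: -0.0002
```

Emit:
jog_arm([
  {"hand": 0,"dx": 0,"dy": 0.1,"dz": 0,"ax": 0,"ay": 0,"az": 0},
  {"hand": 0,"dx": 0,"dy": 0.1,"dz": 0,"ax": 0,"ay": 0,"az": 0},
  {"hand": 0,"dx": 0,"dy": 0,"dz": 0,"ax": 0,"ay": 0,"az": 0},
  {"hand": 0,"dx": 0,"dy": 0,"dz": 0,"ax": 0,"ay": 0,"az": 0},
  {"hand": 0,"dx": 0,"dy": 0,"dz": 0,"ax": 0,"ay": 0,"az": 0},
])

```text
time_s: 6.38
position: [0.4429, -0.2744, 0.0468]
tool_rot: [[0.966, 0.0, 0.258], [-0.258, 0.0, 0.966], [0.0, -1.0, 0.0]]
ft_force: [-0.9, 0.3, -0.2]
grip_width: 0.0004
```

```bash
python3 -c "
from h import *;s=rep();snap('wrist','w5',(140,180,420,390),2.8);snap('scene','s5',(310,230,400,310),7)"
```

```text
t 6.38 box mm [-34.9 -22.7  46.8] toolyaw rel deg 0.04 tilt [0. 0.] F [-0.9  0.3 -0.2] w 0.0004
```

View pics/w5.png

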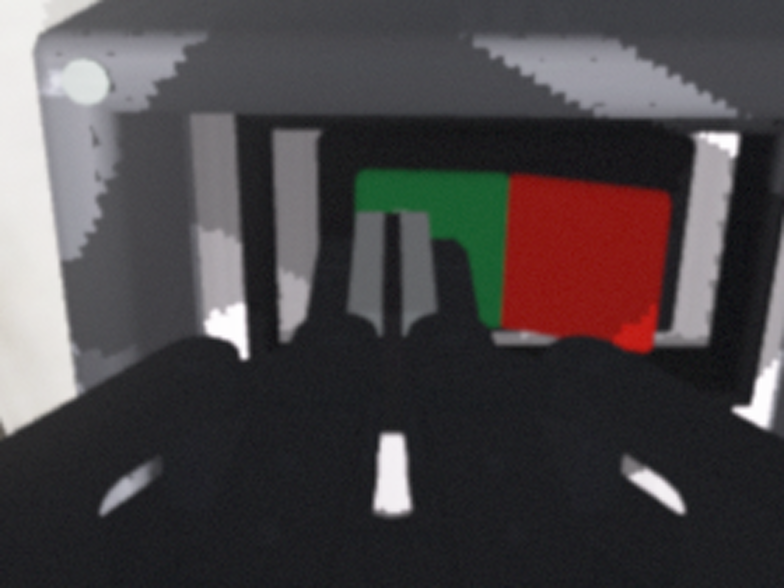

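Rocker has turned (red is now raised at the right, green down). One more firm press, then rise.

Emit:
jog_arm([
  {"hand": 0,"dx": 0,"dy": 0.15,"dz": 0,"ax": 0,"ay": 0,"az": 0},
  {"hand": 0,"dx": 0,"dy": 0.1,"dz": 0,"ax": 0,"ay": 0,"az": 0},
  {"hand": 0,"dx": 0,"dy": 0,"dz": 0,"ax": 0,"ay": 0,"az": 0},
  {"hand": 0,"dx": 0,"dy": 0,"dz": 0,"ax": 0,"ay": 0,"az": 0},
  {"hand": 0,"dx": 0,"dy": 0,"dz": 0,"ax": 0,"ay": 0,"az": 0},
])

```text
time_s: 6.9
position: [0.4429, -0.2745, 0.0443]
tool_rot: [[0.966, -0.0, 0.258], [-0.258, 0.0, 0.966], [-0.0, -1.0, -0.0]]
ft_force: [0.2, -0.2, 0.1]
grip_width: -0.0002
```

Emit:
jog_arm([
  {"hand": 0,"dx": 0,"dy": -2,"dz": 0,"ax": 0,"ay": 0,"az": 0},
  {"hand": 0,"dx": 0,"dy": -3,"dz": 0.5,"ax": 0,"ay": 0,"az": 0},
  {"hand": 0,"dx": -1,"dy": -4,"dz": 0.6,"ax": 0,"ay": 0,"az": 0},
  {"hand": 0,"dx": -1,"dy": -4,"dz": 0.6,"ax": 0,"ay": 0,"az": 0},
  {"hand": 0,"dx": 0,"dy": -4,"dz": 0.6,"ax": 0,"ay": 0,"az": 0},
])

```text
time_s: 7.32
position: [0.4281, -0.246, 0.2161]
tool_rot: [[0.966, -0.001, 0.259], [-0.259, 0.001, 0.966], [-0.001, -1.0, 0.0]]
ft_force: [1.1, -0.3, -0.1]
grip_width: 0.0001
```

```bash
python3 -c "
from h import *;s=rep();print(s['q']);snap('wrist','w6',(140,180,420,390),2.8);snap('scene','s6',(270,160,430,310),4)"
```

```text
t 7.32 box mm [-56.5   0.9 216.1] toolyaw rel deg 0.02 tilt [-0.001  0.   ] F [ 1.1 -0.3 -0.1] w 0.0001
[-4.36422607e+01  1.69336292e+01  8.44735841e+01 -1.09098876e-02
  7.86718386e+01 -1.18648694e+02]
```

View pics/s6.png

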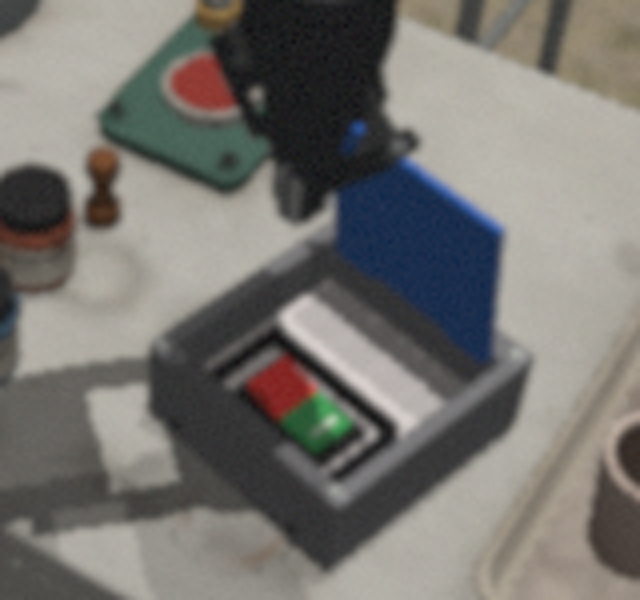

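View pics/w6_full.png

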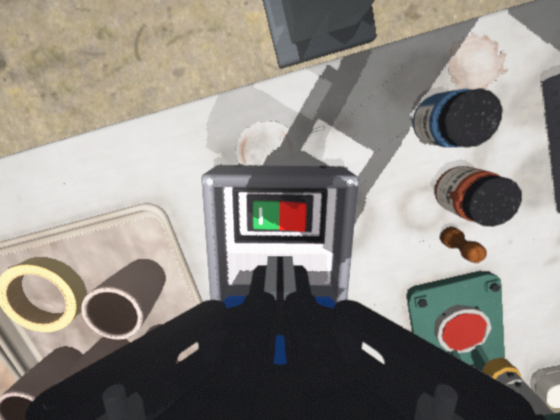

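```bash
python3 -c "
import cv2
a=cv2.imread('pics/w6_full.png');cv2.imwrite('pics/w6z.png',cv2.resize(a[180:250,225:335],None,fx=7,fy=7,interpolation=cv2.INTER_CUBIC))"
```

```text
(no output)
```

View pics/w6z.png

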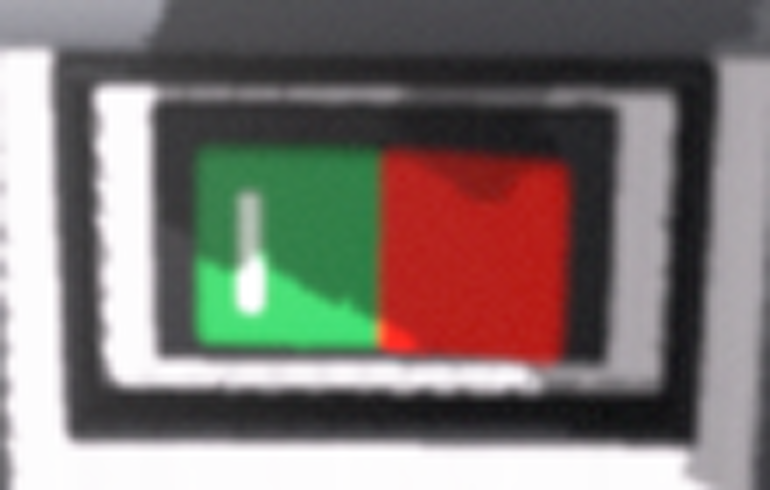

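Emit:
jog_arm([
  {"hand": 0,"dx": 0,"dy": -3,"dz": 0,"ax": 0,"ay": 0,"az": 0},
  {"hand": 0,"dx": 3,"dy": -1,"dz": 0,"ax": 0,"ay": 0,"az": 0},
  {"hand": 0,"dx": 3.7,"dy": 0,"dz": 0,"ax": 0,"ay": 0,"az": 0},
  {"hand": 0,"dx": 3.7,"dy": 0,"dz": 0,"ax": 0,"ay": 0,"az": 0},
  {"hand": 0,"dx": 3.7,"dy": 0,"dz": 0,"ax": 0,"ay": 0,"az": 0},
])

```text
time_s: 7.83
position: [0.5672, -0.2838, 0.2538]
tool_rot: [[0.966, -0.0, 0.259], [-0.259, 0.0, 0.966], [-0.0, -1.0, 0.0]]
ft_force: [0.2, -0.9, 0.4]
grip_width: -0.0004
```

Emit:
jog_arm([
  {"hand": 0,"dx": 0.8,"dy": 0,"dz": 0,"ax": 0,"ay": 0,"az": 0},
  {"hand": 0,"dx": 0,"dy": 0,"dz": 0,"ax": 0,"ay": 0,"az": 0},
  {"hand": 0,"dx": 0,"dy": 3,"dz": 0,"ax": 0,"ay": 0,"az": 0},
  {"hand": 0,"dx": 0,"dy": 3,"dz": 0,"ax": 0,"ay": 0,"az": 0},
  {"hand": 0,"dx": 0,"dy": 2,"dz": 0,"ax": 0,"ay": 0,"az": 0},
])

```text
time_s: 8.25
position: [0.5719, -0.2849, 0.1716]
tool_rot: [[0.966, -0.003, 0.259], [-0.259, 0.002, 0.966], [-0.003, -1.0, 0.001]]
ft_force: [0.0, -0.3, -0.5]
grip_width: 0.0004
```

```bash
python3 -c "
from h import *;s=rep();print(s['q']);snap('wrist','w7');snap('scene','s7',(270,130,430,280),4)"
```

```text
t 8.25 box mm [ 92.4   0.6 171.6] toolyaw rel deg 0.02 tilt [-0.003  0.001] F [ 0.  -0.3 -0.5] w 0.0004
[-3.70741055e+01  3.33477889e+01  6.44589075e+01 -8.43937497e-03
  8.23780166e+01 -1.12084384e+02]
```

View pics/s7.png

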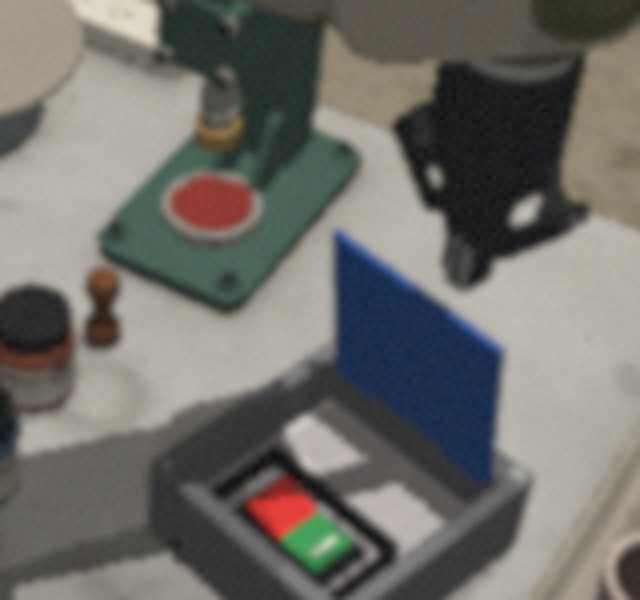

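View pics/w7.png

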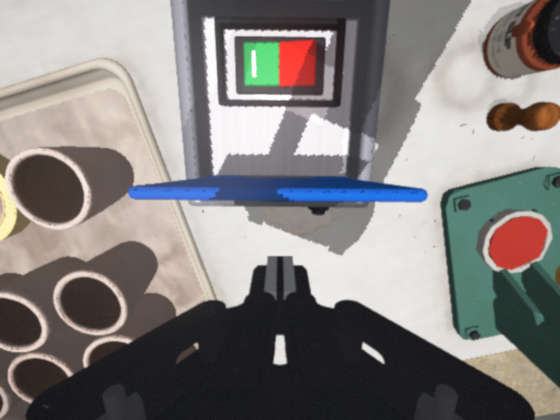

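```bash
python3 - <<'E'
import numpy as np
pp=None
for th in [1.42,1.25,1.1,.95,.8,.65,.5,.35,.2,.1,0.0]:
    r=114
    c=np.array([62,67])+r*np.array([-np.cos(th),np.sin(th)])+3*np.array([np.sin(th),np.cos(th)])
    p=c+[11,0]
    print(th,p.round(1), None if pp is None else (p-pp).round(1)); pp=p
E
```

```text
1.42 [ 58.8 180.2] None
1.25 [ 39.9 176.1] [-18.9  -4. ]
1.1 [ 24. 170.] [-15.9  -6.2]
0.95 [  9.1 161.5] [-14.8  -8.5]
0.8 [ -4.3 150.9] [-13.4 -10.6]
0.65 [-15.9 138.4] [-11.7 -12.5]
0.5 [-25.6 124.3] [ -9.7 -14.1]
0.35 [-33.1 108.9] [ -7.5 -15.4]
0.2 [-38.1  92.6] [ -5.1 -16.3]
0.1 [-40.1  81.4] [ -2.  -11.2]
0.0 [-41.  70.] [ -0.9 -11.4]
```

Emit:
jog_arm([
  {"hand": 0,"dx": -1.5,"dy": -0.6,"dz": 0,"ax": 0,"ay": 0,"az": 0},
  {"hand": 0,"dx": -1.5,"dy": 0,"dz": 0,"ax": 0,"ay": 0,"az": 0},
  {"hand": 0,"dx": -1.0,"dy": 0.2,"dz": 0,"ax": 0,"ay": 0,"az": 0},
  {"hand": 0,"dx": -1.2,"dy": 0.2,"dz": 0,"ax": 0,"ay": 0,"az": 0},
  {"hand": 0,"dx": -1.4,"dy": 0.5,"dz": 0,"ax": 0,"ay": 0,"az": 0},
])

```text
time_s: 8.77
position: [0.51, -0.2689, 0.1739]
tool_rot: [[0.966, 0.005, 0.258], [-0.258, -0.003, 0.966], [0.005, -1.0, -0.002]]
ft_force: [2.0, 0.9, 1.9]
grip_width: 0.0001
```

```bash
python3 -c "
from h import *;s=rep();snap('wrist','w8')"
```

```text
t 8.77 box mm [ 28.5  -0.  173.9] toolyaw rel deg 0.03 tilt [ 0.005 -0.002] F [2.  0.9 1.9] w 0.0001
```

View pics/w8.png

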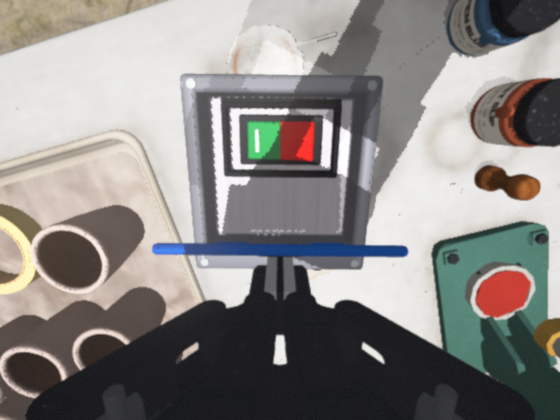

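Emit:
jog_arm([
  {"hand": 0,"dx": -1.5,"dy": 0.8,"dz": 0,"ax": 0,"ay": 0,"az": 0},
  {"hand": 0,"dx": -1.4,"dy": 1.0,"dz": 0,"ax": 0,"ay": 0,"az": 0},
  {"hand": 0,"dx": -1.2,"dy": 1.2,"dz": 0,"ax": 0,"ay": 0,"az": 0},
  {"hand": 0,"dx": -1.0,"dy": 1.4,"dz": 0,"ax": 0,"ay": 0,"az": 0},
  {"hand": 0,"dx": -0.8,"dy": 1.4,"dz": 0,"ax": 0,"ay": 0,"az": 0},
])

```text
time_s: 9.23
position: [0.4527, -0.2537, 0.1149]
tool_rot: [[0.966, 0.003, 0.259], [-0.259, -0.002, 0.966], [0.003, -1.0, -0.002]]
ft_force: [1.4, 0.3, 2.0]
grip_width: 0.0
```

```bash
python3 -c "
from h import *;s=rep();snap('wrist','w9')"
```

```text
t 9.23 box mm [-30.8  -0.2 114.9] toolyaw rel deg 0.02 tilt [ 0.003 -0.002] F [1.4 0.3 2. ] w 0.0
```

View pics/w9.png

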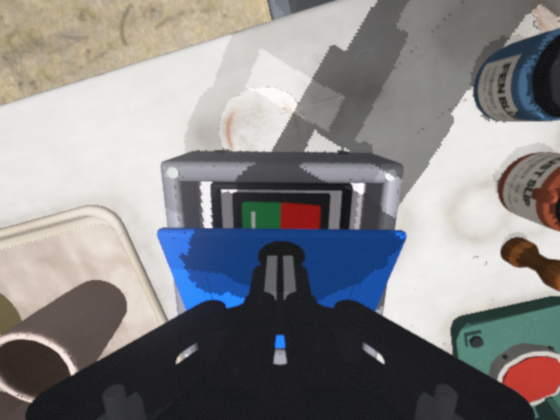

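Emit:
jog_arm([
  {"hand": 0,"dx": -0.6,"dy": 1.2,"dz": 0,"ax": 0,"ay": 0,"az": 0},
  {"hand": 0,"dx": -0.4,"dy": 1.1,"dz": 0,"ax": 0,"ay": 0,"az": 0},
  {"hand": 0,"dx": -0.3,"dy": 0.9,"dz": 0,"ax": 0,"ay": 0,"az": 0},
  {"hand": 0,"dx": -0.3,"dy": 0.7,"dz": 0,"ax": 0,"ay": 0,"az": 0},
  {"hand": 0,"dx": 0,"dy": 0.3,"dz": 0,"ax": 0,"ay": 0,"az": 0},
])

```text
time_s: 9.7
position: [0.4374, -0.2495, 0.0717]
tool_rot: [[0.966, 0.0, 0.259], [-0.259, -0.001, 0.966], [0.001, -1.0, -0.001]]
ft_force: [-0.8, -0.0, 2.1]
grip_width: -0.0001
```

```bash
python3 -c "
from h import *;s=rep();snap('wrist','w10')"
```

```text
t 9.7 box mm [-46.7  -0.1  71.7] toolyaw rel deg 0.03 tilt [ 0.001 -0.001] F [-0.8 -0.   2.1] w -0.0001
```

View pics/w10.png

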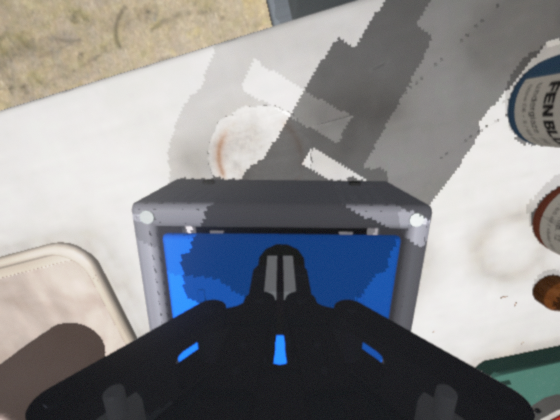

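Cover is nearly flush; now press to the stop.

Emit:
jog_arm([
  {"hand": 0,"dx": -0.2,"dy": 0.3,"dz": 0,"ax": 0,"ay": 0,"az": 0},
  {"hand": 0,"dx": 0,"dy": 0.3,"dz": 0,"ax": 0,"ay": 0,"az": 0},
  {"hand": 0,"dx": 0,"dy": 0.2,"dz": 0,"ax": 0,"ay": 0,"az": 0},
  {"hand": 0,"dx": 0,"dy": 0.1,"dz": 0,"ax": 0,"ay": 0,"az": 0},
  {"hand": 0,"dx": 0,"dy": 0.05,"dz": 0,"ax": 0,"ay": 0,"az": 0},
])

```text
time_s: 10.17
position: [0.4359, -0.2492, 0.0629]
tool_rot: [[0.966, 0.002, 0.258], [-0.258, -0.002, 0.966], [0.002, -1.0, -0.001]]
ft_force: [-2.9, 0.9, 15.3]
grip_width: -0.0002
```

Emit:
jog_arm([
  {"hand": 0,"dx": 0,"dy": 0,"dz": 0,"ax": 0,"ay": 0,"az": 0},
  {"hand": 0,"dx": 0,"dy": 0,"dz": 0,"ax": 0,"ay": 0,"az": 0},
  {"hand": 0,"dx": 0,"dy": 0,"dz": 0,"ax": 0,"ay": 0,"az": 0},
  {"hand": 0,"dx": 0,"dy": 0,"dz": 0,"ax": 0,"ay": 0,"az": 0},
  {"hand": 0,"dx": 0,"dy": 0,"dz": 0,"ax": 0,"ay": 0,"az": 0},
])

```text
time_s: 10.58
position: [0.4359, -0.2491, 0.0631]
tool_rot: [[0.966, 0.002, 0.258], [-0.258, -0.002, 0.966], [0.002, -1.0, -0.001]]
ft_force: [-1.0, 1.6, 13.1]
grip_width: -0.0002
```

Emit:
jog_arm([
  {"hand": 0,"dx": 0,"dy": -0.5,"dz": 0,"ax": 0,"ay": 0,"az": 0},
  {"hand": 0,"dx": 0,"dy": -0.8,"dz": 0,"ax": 0,"ay": 0,"az": 0},
  {"hand": 0,"dx": 0,"dy": -2,"dz": 0,"ax": 0,"ay": 0,"az": 0},
  {"hand": 0,"dx": 0,"dy": -4,"dz": 0,"ax": 0,"ay": 0,"az": 0},
  {"hand": 0,"dx": 0,"dy": -4,"dz": 0,"ax": 0,"ay": 0,"az": 0},
])

```text
time_s: 11.0
position: [0.4345, -0.2478, 0.1756]
tool_rot: [[0.966, -0.003, 0.258], [-0.258, 0.003, 0.966], [-0.004, -1.0, 0.002]]
ft_force: [1.3, -1.2, 0.1]
grip_width: 0.0001
```

Emit:
jog_arm([
  {"hand": 0,"dx": -3,"dy": -3,"dz": 0,"ax": 0,"ay": 0,"az": 0},
  {"hand": 0,"dx": -3,"dy": -3,"dz": 0,"ax": 0,"ay": 0,"az": 0},
  {"hand": 0,"dx": -3,"dy": 0,"dz": 0,"ax": 0,"ay": 0,"az": 0},
  {"hand": 0,"dx": 0,"dy": 0,"dz": 0,"ax": 0,"ay": 0,"az": 0},
  {"hand": 0,"dx": 0,"dy": 0,"dz": 0,"ax": 0,"ay": 0,"az": 0},
])

```text
time_s: 11.42
position: [0.3486, -0.2252, 0.2344]
tool_rot: [[0.966, 0.0, 0.259], [-0.259, -0.001, 0.966], [0.001, -1.0, -0.0]]
ft_force: [0.8, 0.2, 0.3]
grip_width: -0.0002
```

Emit:
jog_arm([
  {"hand": 0,"dx": 0,"dy": 0,"dz": 0,"ax": 0,"ay": 0,"az": 0},
  {"hand": 0,"dx": 0,"dy": 0,"dz": 0,"ax": 0,"ay": 0,"az": 0},
  {"hand": 0,"dx": 0,"dy": 0,"dz": 0,"ax": 0,"ay": 0,"az": 0},
  {"hand": 0,"dx": 0,"dy": 0,"dz": 0,"ax": 0,"ay": 0,"az": 0},
  {"hand": 0,"dx": 0,"dy": 0,"dz": 0,"ax": 0,"ay": 0,"az": 0},
])

```text
time_s: 11.83
position: [0.3497, -0.2257, 0.2334]
tool_rot: [[0.966, -0.001, 0.258], [-0.258, 0.001, 0.966], [-0.001, -1.0, 0.001]]
ft_force: [0.7, -0.1, 0.6]
grip_width: -0.0001
```

```bash
python3 -c "
from h import *;s=rep();snap('wrist','w11');snap('top','t11');snap('scene','s11')"
```

```text
t 11.83 box mm [-1.375e+02  2.000e-01  2.334e+02] toolyaw rel deg 0.06 tilt [-0.001  0.001] F [ 0.7 -0.1  0.6] w -0.0001
```

View pics/w11.png

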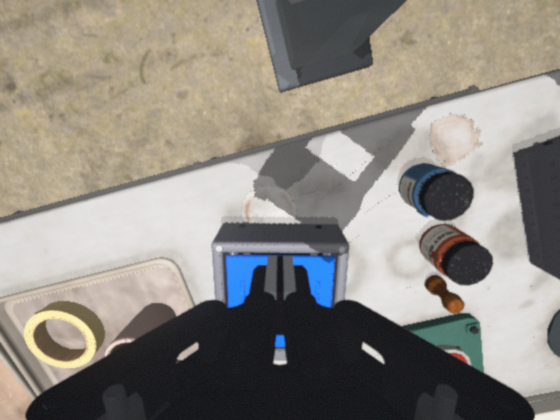

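View pics/t11.png

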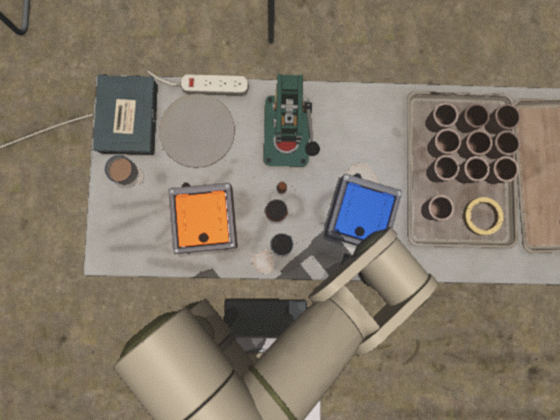

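View pics/s11.png

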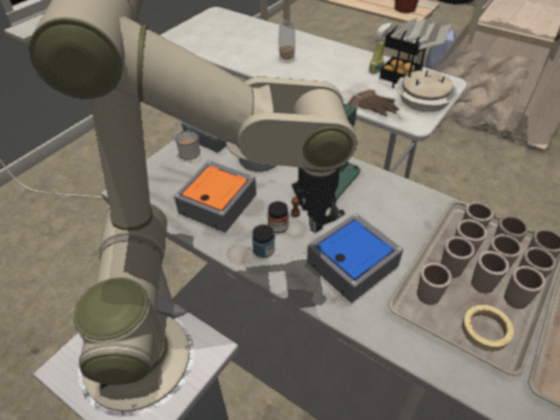

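Over a second after release the cover lies flush in the rim, with the mark at about (360,231) in the top view. The jars, stamp, tumbler and orange box appear at the same pixels as at the start. Handing in.

```bash
python3 -c "
from h import *;print(job.close_job())"
```

```text
the job is handed in; nothing more can be done
None
```

The drying fan switch is on and the blue cover is latched shut again. The job was handed in at about 12 s of the 58 s allowed.

- **Opening:** I pressed the blue cover at its mark with the shut fingers, to about 8.7 N, and it popped fully open.
- **Rocker:** I pressed the green half down. The wrist picture afterwards showed green down and red raised. The force read about zero during the extra press, because the rocker had already snapped over, so the picture is the only evidence that it is on.
- **Closing:** I swept the cover shut from behind, pressed it to its stop at about 13 N, let go and moved clear. It stayed flush in the rim for more than a second.

In the last pictures, the orange box, the jars, the stamp and the tumbler stood where they were at the start. I did not check the enamel cup's position separately, but the arm touched nothing other than the blue cover and the rocker. The last wrist force reading was under 1 N.

The first camera estimate of the box was a few millimetres out, and the wrist camera suggested a different shift. I settled the box position from close-up wrist pictures before pressing.

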